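# Zero the reflectance meter and read the dish

## Task

Take the hand-held meter out of its sloping rest and zero it: stand it upright, window down, on the middle of the white reference tile and let go of it. Then take it again by the narrow grip at its top, hold it upright and still over the middle of the petri dish that lies out in front (not the one at the back by the paper roll) for two seconds with its window 3 to 5 cm above the dish, and stand it back on the middle of the tile. Do not drop it, do not touch the dish with it, and leave the dish and the other loose things where they are.

Things in the scene. Friction and masses are not known exactly. Their poses are not given: they have to be found in the camera images.
- meter: hand meter, 100 mm long, about 0.15 kg. Origin: centre of its flat window end; z runs from window to top, so it looks along -z. Black round foot 44 mm across (z 0-12 mm), grey barrel 34 mm along x, 30 along y (z 12-62; display on -x face), then the grip. Starts in the rest, leaning 45 degrees, window end low, -x face up; only the barrel's y faces are free for fingers there. Stands stably on its foot.
- meter_grip: the black ribbed grip, the top part of the meter (fixed to it): 22 x 22 mm square with its sides along the meter's x and y, 38 mm long (meter z 62 to 100 mm). Origin: centre of its lower end, at meter z 62 mm; same axes as the meter.
- rest: metal desk rest, fixed, base 110 x 70 mm, 100 mm high. Origin: on the desk; +x is the side to which the meter leans back. The meter's origin lies at (-30, 0, 32) mm here, against a foot stop, on a sloping back plate. Thin cheeks stand beside the meter's grip (27 mm apart, meter z 74-100) and foot (49 mm apart). The meter comes out by lifting straight up.
- tile: white square reference tile in a grey frame, 84 x 84 mm, flat top 10 mm above the desk, fixed. Origin: centre of its underside, on the desk.
- dish: closed round petri dish, 56 mm across, 14 mm high, loose on the front half of the desk (a like one stands at the back left by the paper roll: not that). Origin: centre of its underside; its top centre is 14 mm above that.
- coverslips: small square box, 35 x 35 x 21 mm, loose, a bystander. Origin: centre of its underside.
- small_bottle: small bottle with a cap, 30 mm across, 66 mm high, loose, a bystander. Origin: centre of its underside.
- tape: roll of tape lying flat, 68 mm across, 19 mm high, loose, a bystander. Origin: centre of its underside.

How it is judged (in metres and radians):
On the way, in this order (a step that is already met when the one before it is completed fails the run):
1. the meter stands upright on the middle of the reference tile, let go (centre within 18 mm, tilt under 3.4 degrees) (horizontal distance between meter and tile below 0.018 m and z of meter in the frame of tile between 0.007 and 0.013 m and angle between meter's own z axis and vertical below 0.06 rad and linear speed of meter below 0.02 m/s and contact force between the fingers and meter below 0.05 N), for 0.4 s.
2. held by its grip, the meter looks straight down at the middle of the dish, still (under 15 mm/s) for 1.5 s: window within 10 mm of the dish's axis and 24 to 58 mm above its top, tilt under 8 degrees (contact force between the fingers and meter_grip above 0.5 N and horizontal distance between meter and dish below 0.01 m and angle between meter's own z axis and vertical below 0.14 rad and z of meter in the frame of dish between 0.038 and 0.072 m and linear speed of meter below 0.015 m/s and angular speed of meter below 0.15 rad/s), for 1.5 s.
At the end, for the whole second after the job is handed in: The meter stands on its foot on the reference tile, upright within 3.4 degrees, at rest and let go, its centre within 18 mm of the tile's centre seen from above; the dish lies within 12 mm of where it started (all of step 1 and distance of dish from where it was at the start of the episode below 0.012 m); the robot touches nothing.
It fails at once if the meter touches the dish (contact force between meter and dish above 0.2 N).
It fails at once if the dish is pushed more than 12 mm (distance of dish from where it was at the start of the episode above 0.012 m).
It fails at once if the meter is dropped or falls over (moves faster than 0.6 m/s out of the fingers, or lies on its side untouched) (contact force between the fingers and meter below 0.05 N and (linear speed of meter above 0.6 m/s or angle between meter's own z axis and vertical above 1.1 rad)).
It fails at once if a bystander (small box, small bottle, tape) is moved more than 15 mm (distance of any of coverslips, small_bottle, tape from where it was at the start of the episode above 0.015 m).
It also fails if it takes over 67 s, if anything falls off the work surface, if the arm or the gripper's body presses on something with over 40 N, if the wrist force passes 120 N, or if a joint passes its speed limit or range.

## Robot

A 6-joint arm with a two-finger parallel gripper is mounted at the origin on a cart in front of the work surface, level with it; the furniture and walls round the work are solid. World frame = base frame: x ahead of the robot, y to its left, z up, the work surface at z = 0. Lengths are in mm, angles in rad, forces in N, time in s.
With the tool pointing down it reaches from about 300 to 875 mm from the base axis. Payload 6.4 kg.
Tool frame: the origin (TCP) lies midway between the tips of the shut fingers; the grasp point (between the pads) lies 19 mm behind it; y points along the fingers, z is the direction in which the jaws open and shut, and the axes are right-handed (so a half turn about y gives the same grasp; the last joint's range is limited). The gripper opens to 88 mm and grips with 3 to 60 N. Pads are 18 mm wide; open, the fingers measure 123 mm over their backs; the gripper's body (75 mm by 187 mm) begins 45 mm behind the grasp point.
Start: joints at [-1.518, 0.181, 1.607, -0, 1.354, -0.206], TCP at [147.17, -555.862, 238.714] pointing down, gripper open.
Joint ranges: [-2.99, 2.99], [-0.89, 2.07], [0.3, 2.58], [-1.14, 4.28], [0, 2.63], [-3.12, 3.12]. Speed limits (rad/s): [2.57, 2.57, 3.01, 3.14, 3.14, 3.14].

## Interface

Orientations are given as a 3x3 rotation matrix whose columns are the frame's x, y, z axes.
In Python, from rig import ctrl gives the robot as it stands. The module is installed in compiled form; this text tells all that it offers.
- The arm moves only by the tool move_arm, never from a script. Its argument "increments" is a list of rows, each an object of numbers: "dx", "dy", "dz": the shift along the world's x, y, z in units of 25 mm (1.0 is 25 mm); "rx", "ry", "rz": the turn, a rotation vector about the world's x, y, z in units of 6 degrees (1.0 is 6 degrees); "grip": the finger opening in mm, from 0 to 88.1. In form: [{"dx": .., "dy": .., "dz": .., "rx": .., "ry": .., "rz": .., "grip": ..}, ...]. A call has 1 to 8 rows; each row shifts and turns the commanded pose from where the row before left it; what a row does not reach is not made up. A row lasts 1/12 s, in which the tool goes at most 41.7 mm and 7.16 degrees, less where a joint would pass 70% of its speed; a pose out of reach is approached as far as the arm can. A call is refused whole if a number of a shift passes 1 or a number of a turn 1, either way. A call with a gripper value outside its range is refused whole. The fingers move at their own pace and stop on an object; "grip_force" is the grip in N (left out, the last holds). Time passes only in rows, so rows that do not move let the fingers close. It gives the time, the measured TCP pose, the force and the opening at its end, in the units of the state.
- ctrl.get_obs(): the state, without advancing time (a new reading comes with each control period).
- ctrl.grab_frame(name): name is "side" or "top"; returns a dict with "pixels" (400x640x3 uint8, red, green, blue), "depth" (400x640 float32, mm along the optical axis (not along the pixel's ray), 0 where there is no reading), "fx", "fy", "cx", "cy" (pixels), "D" ([k1, k2, p1, p2, k3] as OpenCV has them; the pictures are not rectified), "R" (3x3) and "t" (3): a world point X has camera coordinates R X + t. Camera axes: x right, y down, z forward; pixel columns grow to the right and rows downward; lengths in mm; the calibration is good to about 2 mm. A picture is of the moment at which its call begins.
- ctrl.job_done(): hands the job in, once; it reports no verdict.
Trained networks look in a picture, given as the dict that the camera call returned (one of the last four; its "shot" number tells which), for a name from the list of things; names that differ only in an ending like _2 or _b are one class to them, and where a whole thing is asked for, a point or a joint stands for the part that bears it (a point fixed in the world has none). Each returns a list of dicts, best first, with "p" (0 to 1); they miss things now and then, are a little off and sometimes report something else, mostly with a low value. They report only what shows in the picture. A call takes as long as a camera call.
- ctrl.recognise(picture, query): "at" ([x, y, z] in mm, in world coordinates, good to about 4 mm: the middle of the surface that is visible of it).
- ctrl.cut_out(picture, query): "region" (400x640 bool, what is visible of it).
- ctrl.landmark_of(picture, query): "at" ([x, y, z] in mm, in world coordinates, good to about 4 mm: a listed point, or the origin of a listed thing).
The state is a dict: "t": time; "joint_pos": joint angles; "joint_vel": joint speeds; "joint_efforts": joint torques, N m; "ee_pos": TCP position; "eef_rot": TCP orientation; "contact_force": force on the tool from outside, world axes, zero at the start; "moment": the same for the moment, N m; "width": finger opening in mm.
Only numpy, scipy, OpenCV 4.12 (cv2) and the standard library are available. Lean on these libraries where they do the work, as an engineer would, in place of code of your own. Each camera call takes 0.05 s, during which the arm holds its last target. There are 200 camera calls.

## Working session

There is one attempt and no reset: what is moved stays moved. The work goes in short steps, Python scripts to look and compute and a tool call to move; the robot and the scene stay as the last step left them, time stands still between calls to the robot, and variables do not carry over. Pictures are saved under pics/ and viewed, about 8 in all and at most 12, crops included, and the job is handed in when it is done.

Besides the shell and the picture viewer there is one more tool, called as name(argument=value, ...) on one line, values as JSON. move_arm: Moves the arm, as the interface text tells. Its arguments: {"type":"object","properties":{"increments":{"type":"array"},"grip_force":{"type":"number"}},"required":["increments"]}

```bash
mkdir -p pics; cat > h.py <<'E'
from rig import ctrl
import numpy as np, cv2
np.set_printoptions(precision=3,suppress=True)
def shot(n,f=None):
    p=ctrl.grab_frame(n)
    if f: cv2.imwrite('pics/'+f,p['pixels'][...,::-1])
    return p
def cloud(p,m):
    v,u=np.nonzero(m&(p['depth']>0)); z=p['depth'][v,u]
    K=np.array([[p['fx'],0,p['cx']],[0,p['fy'],p['cy']],[0,0,1.]])
    n=cv2.undistortPoints(np.stack([u,v],1).astype(float)[:,None],K,np.array(p['D']))[:,0]
    C=np.c_[n*z[:,None],z]
    return (C-np.array(p['t']))@np.array(p['R'])
E
python3 - <<'E'
from h import *
P={n:shot(n,n+'0.png') for n in('top','side')}
for n,p in P.items():
    print(n,'cam at',-np.array(p['R']).T@np.array(p['t']))
    for q in['meter','meter_grip','rest','tile','dish','coverslips','small_bottle','tape']:
        print(q,[(round(d['p'],2),np.round(d['at'])) for d in ctrl.landmark_of(p,q)[:3]])
        for d in ctrl.cut_out(p,q)[:2]:
            c=cloud(p,d['region']); 
            if len(c): print('   cut',round(d['p'],2),len(c),np.percentile(c,[3,50,97],axis=0).round().tolist())
E
```

```text
top cam at [ 352.215   94.236 1173.625]
meter [(0.71, array([ 490., -225.,   34.]))]
   cut 0.87 343 [[481.0, -239.0, 39.0], [513.0, -212.0, 75.0], [553.0, -198.0, 108.0]]
meter_grip [(0.54, array([ 535., -208.,   81.]))]
   cut 0.53 113 [[527.0, -219.0, 84.0], [542.0, -205.0, 99.0], [562.0, -194.0, 110.0]]
rest [(0.87, array([ 522., -224.,   -1.]))]
   cut 0.58 520 [[468.0, -258.0, -0.0], [524.0, -197.0, 7.0], [572.0, -175.0, 97.0]]
tile [(0.6, array([491., 254.,   1.]))]
   cut 0.72 737 [[449.0, 216.0, 5.0], [492.0, 258.0, 9.0], [535.0, 302.0, 14.0]]
dish [(0.69, array([514.,  12.,  -0.])), (0.15, array([ 667., -161.,   -3.]))]
   cut 0.5 255 [[490.0, -12.0, 9.0], [515.0, 13.0, 14.0], [537.0, 36.0, 19.0]]
coverslips [(0.62, array([684., 158.,   4.]))]
   cut 0.53 129 [[663.0, 136.0, 6.0], [679.0, 152.0, 20.0], [697.0, 172.0, 25.0]]
small_bottle [(0.39, array([ 669., -160.,   -0.]))]
   cut 0.53 96 [[656.0, -167.0, 15.0], [665.0, -153.0, 41.0], [678.0, -143.0, 69.0]]
tape [(0.76, array([606., 433.,  -3.]))]
   cut 0.94 377 [[579.0, 399.0, 1.0], [609.0, 431.0, 18.0], [641.0, 463.0, 2
[... 449 characters left out ...]
0, 5.0], [572.0, -196.0, 93.0]]
tile [(0.78, array([490., 263.,  -0.]))]
   cut 0.85 278 [[450.0, 211.0, 3.0], [491.0, 247.0, 8.0], [533.0, 292.0, 11.0]]
dish [(0.49, array([516.,  16.,  -2.]))]
   cut 0.67 190 [[492.0, -17.0, 5.0], [515.0, 3.0, 13.0], [538.0, 36.0, 15.0]]
coverslips [(0.57, array([683., 157.,  -5.])), (0.2, array([ 669., -156.,   -2.]))]
   cut 0.49 122 [[660.0, 129.0, 0.0], [679.0, 144.0, 16.0], [701.0, 165.0, 21.0]]
small_bottle [(0.83, array([ 668., -155.,   -1.]))]
   cut 0.74 240 [[656.0, -175.0, 3.0], [667.0, -168.0, 34.0], [681.0, -156.0, 65.0]]
tape [(0.59, array([614., 432.,   5.]))]
   cut 0.57 165 [[581.0, 395.0, -0.0], [609.0, 414.0, 15.0], [639.0, 460.0, 19.0]]
```

View pics/top0.png

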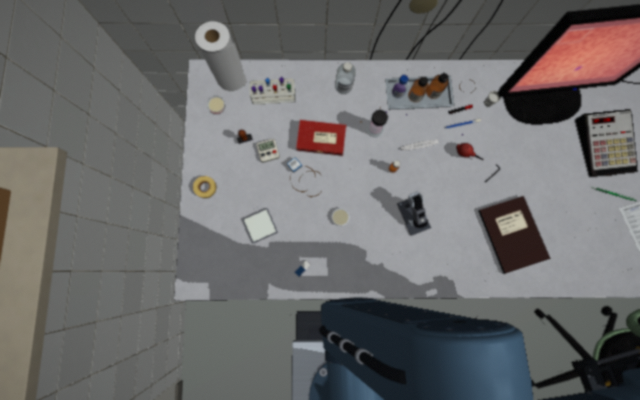

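View pics/side0.png

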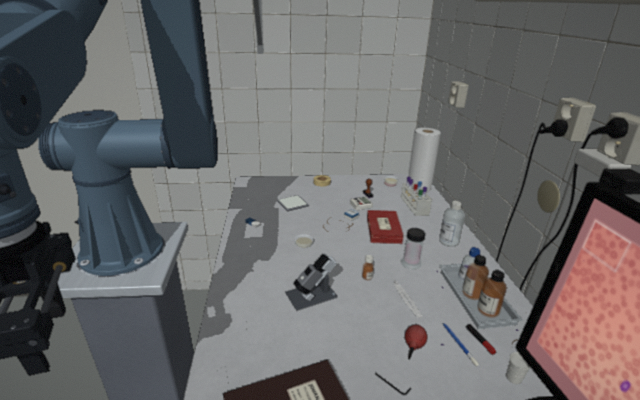

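```bash
python3 - <<'E'
from h import *
for n in('top','side'):
    p=shot(n)
    m=ctrl.cut_out(p,'meter')[0]['region'];c=cloud(p,m);c=c[c[:,2]>30]
    # slope of xy vs z -> lean direction
    A=np.c_[c[:,2],np.ones(len(c))]; s=np.linalg.lstsq(A,c[:,:2],rcond=None)[0]
    w,_,vt=np.linalg.svd(c-np.median(c,0),full_matrices=False)
    print(n,'slope',s[0],'yaw',np.degrees(np.arctan2(s[0,1],s[0,0])),'pca',vt[0],np.degrees(np.arctan2(vt[0,1],vt[0,0])),'normal',vt[2])
    v=cloud(p,np.ones(p['depth'].shape,bool))
    b=v[(abs(v[:,0]-522)<80)&(abs(v[:,1]+222)<80)&(v[:,2]>3)&(v[:,2]<130)]
    r=cv2.minAreaRect(b[:,:2].astype(np.float32)); print('rest rect',r,len(b))
    b=v[(abs(v[:,0]-491)<60)&(abs(v[:,1]-258)<60)&(v[:,2]>6)&(v[:,2]<20)]
    print('tile',cv2.minAreaRect(b[:,:2].astype(np.float32)),np.median(b[:,2]))
    b=v[(abs(v[:,0]-515)<45)&(abs(v[:,1]-12)<45)&(v[:,2]>9)&(v[:,2]<25)]
    print('dish',cv2.minEnclosingCircle(b[:,:2].astype(np.float32)))
    cv2.imwrite(f'pics/{n}_rest.png',1) if 0 else None
E
```

```text
top slope [0.929 0.247] yaw 14.91368211058447 pca [-0.714 -0.233 -0.66 ] -161.93747711532959 normal [ 0.698 -0.302 -0.649]
rest rect ((522.2215576171875, -221.68287658691406), (159.52630615234375, 157.3416748046875), 89.73604583740234) 983
tile ((490.820068359375, 259.0572509765625), (84.45096588134766, 83.61201477050781), 24.348054885864258) 9.532020847425972
dish ((515.5382690429688, 11.517404556274414), 27.719371795654297)Traceback (most recent call last):
  File "<stdin>", line 4, in <module>
IndexError: list index out of range
```

Top view: rest at about (415,213), dish (340,216), tile (259,224). In the side view the rest is at (311,283), with the meter in it leaning away from the robot. I'll refine the rest/meter yaw by fitting the meter shape.

```bash
cat > fit.py <<'E'
from h import *
from scipy.optimize import least_squares
from scipy.spatial.transform import Rotation as Rn
def sbox(q,h):
    d=np.abs(q)-h; return np.linalg.norm(np.maximum(d,0),axis=1)+np.minimum(d.max(1),0)
def sdf(q):
    r=np.hypot(q[:,0],q[:,1]); d=np.c_[r-22,np.abs(q[:,2]-6)-6]
    f=np.linalg.norm(np.maximum(d,0),axis=1)+np.minimum(d.max(1),0)
    return np.minimum.reduce([f,sbox(q-[0,0,37],[17,15,25]),sbox(q-[0,0,81],[11,11,19])])
def pts(name='meter',k=2):
    out=[]
    for n in ('top','side'):
        for _ in range(k):
            p=shot(n); d=ctrl.cut_out(p,name)
            if d and d[0]['p']>.4: out.append(cloud(p,cv2.erode(d[0]['region'].astype(np.uint8),np.ones((2,2)))>0))
    return out
def fit(c,x0,lean=None):  # x,y,z,yaw[,lean] -> origin & rot
    def T(p): return Rn.from_euler('ZY',[p[3],p[4] if lean is None else lean]).as_matrix()
    f=lambda p: sdf((c-p[:3])@T(p))
    best=None
    r=least_squares(f,x0,loss='soft_l1',f_scale=2); return r.x,np.median(abs(r.fun)),T(r.x)
E
python3 - <<'E'
from fit import *
o=ctrl.get_obs(); print(o['eef_rot'],o['ee_pos'])
C=pts()
for c in C+[np.vstack(C)]:
    for y0 in(.1,.4):
        x,e,_=fit(c,[490,-228,32,y0,.78]); print(len(c),x[:3],np.degrees(x[3:]),e)
for n in('top','side'):
    p=shot(n); d=ctrl.cut_out(p,'rest')
    if d:
        c=cloud(p,d[0]['region']); c=c[(c[:,2]<12)]; print(n,cv2.minAreaRect(c[:,:2].astype(np.float32)),len(c))
p=shot('top')['pixels'][170:250,375:455,::-1]; s=shot('side')['pixels'][243:323,270:350,::-1]
cv2.imwrite('pics/crop.png',cv2.resize(np.hstack([p,s]),None,fx=5,fy=5,interpolation=2))
E
```

```text
[[-0.967 -0.     0.256]
 [-0.256 -0.    -0.967]
 [ 0.    -1.     0.   ]] [ 147.189 -555.871  238.745]
322 [ 491.374 -228.065   31.647] [20.69  45.142] 0.7657033483027419
322 [ 491.368 -228.156   31.672] [20.831 45.184] 0.7653831869758567
324 [ 491.805 -228.246   31.266] [21.452 44.569] 0.8925104715229857
324 [ 491.83  -228.253   31.283] [21.534 44.567] 0.8945607405727376
546 [ 490.413 -228.89    30.794] [20.799 45.135] 0.7566430445739014
546 [ 490.442 -228.896   30.816] [20.854 45.126] 0.75173861467926
545 [ 490.407 -228.906   30.448] [21.026 44.825] 0.7301309208639992
545 [ 490.407 -228.906   30.448] [21.026 44.825] 0.7301304191248477
1737 [ 491.083 -228.565   31.28 ] [20.89 45.02] 0.8236366657034075
1737 [ 491.092 -228.56    31.287] [20.889 45.02 ] 0.8236952318970516
top ((529.6006469726562, -222.06484985351562), (125.2733383178711, 88.06499481201172), 21.1456298828125) 389
side ((551.57861328125, -184.45726013183594), (220.34983825683594, 107.92340850830078), 44.65995788574219) 708
```

View pics/crop.png

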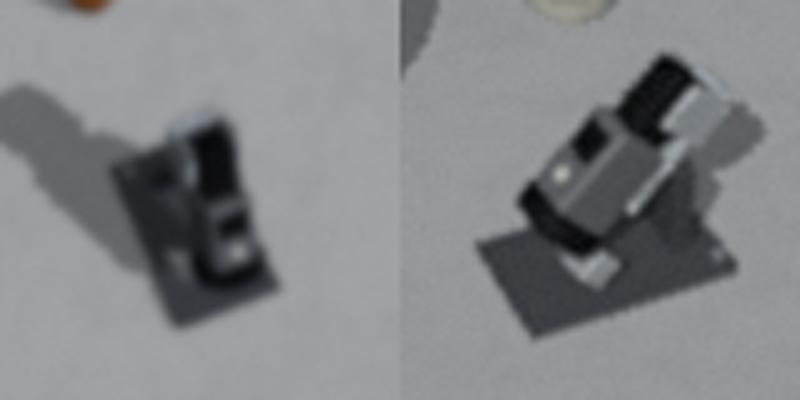

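The shape fit agrees across views: meter origin (491,-228.6,31), yaw 21°, lean 45°. Both crops match that. Now moving above it.

move_arm(increments=[{"dx": 0.92,"dy": 0.84,"rz": 0.13,"grip": 54},{"dx": 0.92,"dy": 0.84,"rz": 0.13},{"dx": 0.92,"dy": 0.84,"rz": 0.13},{"dx": 0.92,"dy": 0.84,"rz": 0.13},{"dx": 0.92,"dy": 0.84,"rz": 0.13},{"dx": 0.92,"dy": 0.84,"rz": 0.13},{"dx": 0.92,"dy": 0.84,"rz": 0.13},{"dx": 0.92,"dy": 0.84,"rz": 0.13}], grip_force=20)

```text
invalid input
```

move_arm(increments=[{"dx": 0.92,"dy": 0.84,"dz": -0.44,"grip": 54},{"dx": 0.92,"dy": 0.84,"dz": -0.44},{"dx": 0.92,"dy": 0.84,"dz": -0.44},{"dx": 0.92,"dy": 0.84,"dz": -0.44},{"dx": 0.92,"dy": 0.84,"dz": -0.44},{"dx": 0.92,"dy": 0.84,"dz": -0.44},{"dx": 0.92,"dy": 0.84,"dz": -0.44},{}])

```text
invalid input
```

move_arm(increments=[{"dx": 0.92,"dy": 0.84,"dz": 0,"rx": 0,"ry": 0,"rz": 0.13,"grip": 54},{"dx": 0.92,"dy": 0.84,"dz": 0,"rx": 0,"ry": 0,"rz": 0.13,"grip": 54},{"dx": 0.92,"dy": 0.84,"dz": 0,"rx": 0,"ry": 0,"rz": 0.13,"grip": 54},{"dx": 0.92,"dy": 0.84,"dz": 0,"rx": 0,"ry": 0,"rz": 0.13,"grip": 54},{"dx": 0.92,"dy": 0.84,"dz": 0,"rx": 0,"ry": 0,"rz": 0.13,"grip": 54},{"dx": 0.92,"dy": 0.84,"dz": 0,"rx": 0,"ry": 0,"rz": 0.13,"grip": 54},{"dx": 0.92,"dy": 0.84,"dz": 0,"rx": 0,"ry": 0,"rz": 0.13,"grip": 54},{"dx": 0.92,"dy": 0.84,"dz": 0,"rx": 0,"ry": 0,"rz": 0.13,"grip": 54}], grip_force=20)

```text
t: 3.27
ee_pos: [332.1, -386.7, 238.9]
eef_rot: [[-0.933, 0.0, 0.36], [-0.36, -0.0, -0.933], [-0.0, -1.0, 0.0]]
contact_force: [-0.4, -0.0, 0.8]
width: 54.0
```

move_arm(increments=[{"dx": 0.92,"dy": 0.84,"dz": -0.44,"rx": 0,"ry": 0,"rz": 0,"grip": 54},{"dx": 0.92,"dy": 0.84,"dz": -0.44,"rx": 0,"ry": 0,"rz": 0,"grip": 54},{"dx": 0.92,"dy": 0.84,"dz": -0.44,"rx": 0,"ry": 0,"rz": 0,"grip": 54},{"dx": 0.92,"dy": 0.84,"dz": -0.44,"rx": 0,"ry": 0,"rz": 0,"grip": 54},{"dx": 0.92,"dy": 0.84,"dz": -0.44,"rx": 0,"ry": 0,"rz": 0,"grip": 54},{"dx": 0.92,"dy": 0.84,"dz": -0.44,"rx": 0,"ry": 0,"rz": 0,"grip": 54},{"dx": 0.92,"dy": 0.84,"dz": -0.44,"rx": 0,"ry": 0,"rz": 0,"grip": 54},{"dx": 0.9,"dy": 0.82,"dz": -0.44,"rx": 0,"ry": 0,"rz": 0,"grip": 54}])

```text
t: 3.93
ee_pos: [515.8, -219.1, 150.3]
eef_rot: [[-0.933, 0.0, 0.36], [-0.36, -0.0, -0.933], [-0.0, -1.0, 0.0]]
contact_force: [-0.1, -0.6, 0.1]
width: 54.1
```

```bash
python3 - <<'E'
from h import *
p=shot('side','s1.png')
o=ctrl.get_obs(); print(o['t'],o['ee_pos'],o['joint_pos'],o['contact_force'])
cv2.imwrite('pics/s1c.png',cv2.resize(p['pixels'][170:330,230:430,::-1],None,fx=4,fy=4)[:600])
E
```

```text
3.9833 [ 517.614 -215.086  148.158] [-0.607  0.248  1.722  0.003  1.174  0.593] [-0.956  3.902 -1.851]
```

View pics/s1c.png

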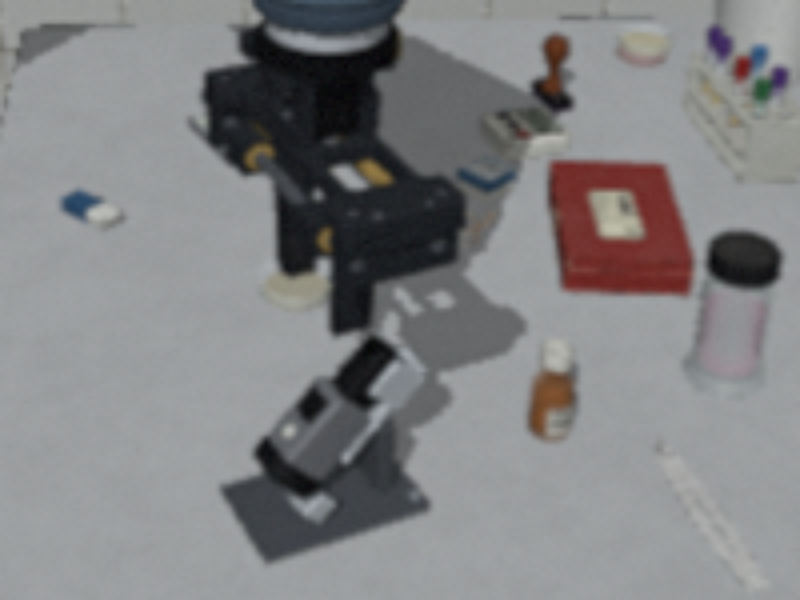

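Hand is above the rest with the jaws across the meter. To keep the gripper body clear of the meter's top corner, I'll tilt the tool 10° about the jaw axis while descending.

move_arm(increments=[{"dx": 0,"dy": 0,"dz": -0.2,"rx": 0.15,"ry": -0.39,"rz": 0,"grip": 54},{"dx": 0,"dy": 0,"dz": -0.4,"rx": 0.15,"ry": -0.39,"rz": 0,"grip": 54},{"dx": 0,"dy": 0,"dz": -0.6,"rx": 0.15,"ry": -0.39,"rz": 0,"grip": 54},{"dx": 0,"dy": 0,"dz": -0.7,"rx": 0.15,"ry": -0.39,"rz": 0,"grip": 54},{"dx": 0,"dy": 0.03,"dz": -0.7,"rx": 0,"ry": 0,"rz": 0,"grip": 54},{"dx": 0,"dy": 0,"dz": -0.6,"rx": 0,"ry": 0,"rz": 0,"grip": 54},{"dx": 0,"dy": 0,"dz": -0.3,"rx": 0,"ry": 0,"rz": 0,"grip": 54},{"dx": 0,"dy": 0,"dz": 0,"rx": 0,"ry": 0,"rz": 0,"grip": 54}])

```text
t: 4.65
ee_pos: [513.5, -219.0, 61.5]
eef_rot: [[-0.919, 0.16, 0.359], [-0.353, 0.065, -0.933], [-0.172, -0.985, -0.003]]
contact_force: [-0.7, 0.4, 0.5]
width: 54.3
```

move_arm(increments=[{"dx": 0.02,"dy": 0,"dz": -0.3,"rx": 0,"ry": 0,"rz": 0,"grip": 54},{"dx": 0,"dy": 0,"dz": -0.4,"rx": 0,"ry": 0,"rz": 0,"grip": 54},{"dx": 0,"dy": 0,"dz": -0.2,"rx": 0,"ry": 0,"rz": 0,"grip": 54},{"dx": 0,"dy": 0,"dz": 0,"rx": 0,"ry": 0,"rz": 0,"grip": 54},{"dx": 0,"dy": 0,"dz": 0,"rx": 0,"ry": 0,"rz": 0,"grip": 54}])

```text
t: 5.07
ee_pos: [515.1, -219.4, 40.5]
eef_rot: [[-0.919, 0.162, 0.36], [-0.354, 0.063, -0.933], [-0.174, -0.985, -0.0]]
contact_force: [0.2, -0.5, 0.0]
width: 54.0
```

move_arm(increments=[{"dx": 0,"dy": 0,"dz": 0,"rx": 0,"ry": 0,"rz": 0,"grip": 36},{"dx": 0,"dy": 0,"dz": 0,"rx": 0,"ry": 0,"rz": 0,"grip": 32},{"dx": 0,"dy": 0,"dz": 0,"rx": 0,"ry": 0,"rz": 0,"grip": 26},{"dx": 0,"dy": 0,"dz": 0,"rx": 0,"ry": 0,"rz": 0,"grip": 20},{"dx": 0,"dy": 0,"dz": 0,"rx": 0,"ry": 0,"rz": 0,"grip": 20},{"dx": 0,"dy": 0,"dz": 0,"rx": 0,"ry": 0,"rz": 0,"grip": 20}], grip_force=20)

```text
t: 5.57
ee_pos: [515.3, -219.5, 41.0]
eef_rot: [[-0.919, 0.163, 0.359], [-0.354, 0.063, -0.933], [-0.174, -0.985, 0.0]]
contact_force: [-0.9, 2.1, 3.4]
width: 30.0
```

Gripped at 30.0 mm, the barrel width. Lifting straight up.

move_arm(increments=[{"dx": 0,"dy": 0,"dz": 0.2,"rx": 0,"ry": 0,"rz": 0,"grip": 20},{"dx": 0,"dy": 0,"dz": 0.4,"rx": 0,"ry": 0,"rz": 0,"grip": 20},{"dx": 0,"dy": 0,"dz": 0.5,"rx": 0,"ry": 0,"rz": 0,"grip": 20},{"dx": 0,"dy": 0,"dz": 0.7,"rx": 0,"ry": 0,"rz": 0,"grip": 20},{"dx": 0,"dy": 0,"dz": 0.8,"rx": 0,"ry": 0,"rz": 0,"grip": 20},{"dx": 0,"dy": 0,"dz": 0.8,"rx": 0,"ry": 0,"rz": 0,"grip": 20},{"dx": 0,"dy": 0,"dz": 0.8,"rx": 0,"ry": 0,"rz": 0,"grip": 20},{"dx": 0,"dy": 0,"dz": 0.6,"rx": 0,"ry": 0,"rz": 0,"grip": 20}])

```text
t: 6.23
ee_pos: [515.8, -220.2, 164.0]
eef_rot: [[-0.919, 0.165, 0.359], [-0.354, 0.06, -0.933], [-0.176, -0.984, 0.003]]
contact_force: [0.1, -0.9, -1.3]
width: 29.6
```

move_arm(increments=[{"dx": 0,"dy": 0.5,"dz": 0,"rx": 0.168,"ry": -0.4375,"rz": 0,"grip": 20},{"dx": 0,"dy": 0.8,"dz": 0,"rx": 0.168,"ry": -0.4375,"rz": 0,"grip": 20},{"dx": 0,"dy": 0.85,"dz": 0,"rx": 0.168,"ry": -0.4375,"rz": 0,"grip": 20},{"dx": 0,"dy": 0.85,"dz": 0,"rx": 0.168,"ry": -0.4375,"rz": 0,"grip": 20},{"dx": 0,"dy": 0.85,"dz": 0,"rx": 0.168,"ry": -0.4375,"rz": 0,"grip": 20},{"dx": 0,"dy": 0.85,"dz": 0,"rx": 0.168,"ry": -0.4375,"rz": 0,"grip": 20},{"dx": 0,"dy": 0.85,"dz": 0,"rx": 0.168,"ry": -0.4375,"rz": 0,"grip": 20},{"dx": 0,"dy": 0.85,"dz": 0,"rx": 0.168,"ry": -0.4375,"rz": 0,"grip": 20}])

```text
t: 6.9
ee_pos: [515.4, -59.0, 162.2]
eef_rot: [[-0.785, 0.505, 0.359], [-0.304, 0.192, -0.933], [-0.541, -0.841, 0.002]]
contact_force: [0.3, 0.3, -1.2]
width: 29.8
```

move_arm(increments=[{"dx": 0,"dy": 0.85,"dz": 0,"rx": 0.168,"ry": -0.4375,"rz": 0,"grip": 20},{"dx": 0,"dy": 0.85,"dz": 0,"rx": 0.168,"ry": -0.4375,"rz": 0,"grip": 20},{"dx": 0,"dy": 0.85,"dz": 0,"rx": 0.168,"ry": -0.4375,"rz": 0,"grip": 20},{"dx": 0,"dy": 0.85,"dz": 0,"rx": 0.168,"ry": -0.4375,"rz": 0,"grip": 20},{"dx": 0,"dy": 0.85,"dz": 0,"rx": 0.168,"ry": -0.4375,"rz": 0,"grip": 20},{"dx": 0,"dy": 0.85,"dz": 0,"rx": 0.168,"ry": -0.4375,"rz": 0,"grip": 20},{"dx": 0,"dy": 0.85,"dz": 0,"rx": 0.168,"ry": -0.4375,"rz": 0,"grip": 20},{"dx": 0,"dy": 0.85,"dz": 0,"rx": 0.168,"ry": -0.4375,"rz": 0,"grip": 20}])

```text
t: 7.57
ee_pos: [515.7, 110.9, 162.5]
eef_rot: [[-0.531, 0.768, 0.359], [-0.207, 0.293, -0.933], [-0.822, -0.569, 0.003]]
contact_force: [1.7, 0.8, -0.2]
width: 29.9
```

move_arm(increments=[{"dx": -0.1,"dy": 0.85,"dz": 0,"rx": 0,"ry": 0,"rz": 0,"grip": 20},{"dx": -0.1,"dy": 0.85,"dz": 0,"rx": 0,"ry": 0,"rz": 0,"grip": 20},{"dx": -0.1,"dy": 0.85,"dz": -0.3,"rx": 0,"ry": 0,"rz": 0,"grip": 20},{"dx": -0.1,"dy": 0.85,"dz": -0.5,"rx": 0,"ry": 0,"rz": 0,"grip": 20},{"dx": -0.1,"dy": 0.85,"dz": -0.5,"rx": 0,"ry": 0,"rz": 0,"grip": 20},{"dx": -0.06,"dy": 0.8,"dz": -0.5,"rx": 0,"ry": 0,"rz": 0,"grip": 20},{"dx": 0,"dy": 0.6,"dz": -0.4,"rx": 0,"ry": 0,"rz": 0,"grip": 20},{"dx": 0,"dy": 0.4,"dz": -0.3,"rx": 0,"ry": 0,"rz": 0,"grip": 20}])

```text
t: 8.23
ee_pos: [504.0, 251.1, 107.9]
eef_rot: [[-0.529, 0.768, 0.361], [-0.205, 0.297, -0.933], [-0.823, -0.568, 0.0]]
contact_force: [0.6, 0.6, -1.9]
width: 29.8
```

move_arm(increments=[{"dx": 0,"dy": 0,"dz": 0,"rx": 0,"ry": 0,"rz": 0,"grip": 20},{"dx": 0,"dy": 0,"dz": 0,"rx": 0,"ry": 0,"rz": 0,"grip": 20},{"dx": 0,"dy": 0,"dz": 0,"rx": 0,"ry": 0,"rz": 0,"grip": 20}])

```text
t: 8.48
ee_pos: [504.1, 249.8, 108.2]
eef_rot: [[-0.53, 0.768, 0.36], [-0.205, 0.297, -0.933], [-0.823, -0.568, -0.0]]
contact_force: [0.2, 0.3, -0.6]
width: 30.0
```

```bash
python3 - <<'E'
from fit import *
C=pts()
for c in C+[np.vstack(C)]:
    c=c[c[:,2]>20]
    x,e,T=fit(c,[490,258,75,.37,0.03]); print(len(c),x[:3],np.degrees(x[3:]),e,T[:,2])
p=shot('side'); cv2.imwrite('pics/s2.png',cv2.resize(p['pixels'][100:250,230:400,::-1],None,fx=4,fy=4))
o=ctrl.get_obs(); print(o['t'],o['ee_pos'],o['eef_rot'][:,1],o['joint_pos'])
E
```

```text
283 [478.532 238.506  84.4  ] [21.958 29.661] 0.8557157593511349 [0.459 0.185 0.869]
221 [477.757 240.235  84.56 ] [19.222 29.858] 0.7419381970366992 [0.47  0.164 0.867]
102 [473.482 233.727  86.959] [23.956 33.644] 1.0511218017949346 [0.506 0.225 0.832]
110 [476.334 238.581  81.779] [18.846 29.683] 1.540194620738645 [0.469 0.16  0.869]
716 [478.293 238.687  84.327] [20.466 29.719] 0.9129362395593512 [0.464 0.173 0.868]
8.9333 [503.724 249.534 107.289] [ 0.767  0.296 -0.569] [ 0.144  0.108  2.396  2.602  0.364 -1.19 ]
```

View pics/s2.png

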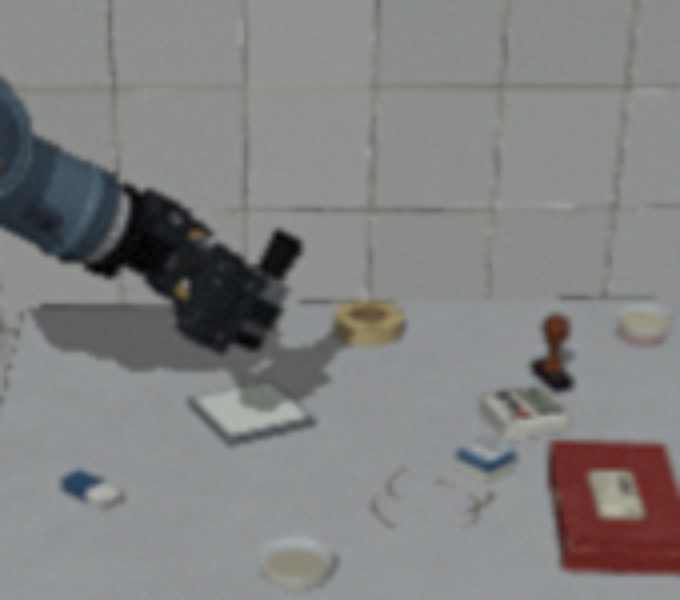

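Side view: the meter (about (270,270) in the crop) still leans forward. The fit says 30°, so it slipped about the jaw axis in the pads. I'll take out some lean with the wrist, then let the foot edge pivot on the tile for the rest.

move_arm(increments=[{"dx": 0,"dy": 0,"dz": 0,"rx": 0.12,"ry": -0.31,"rz": 0,"grip": 20},{"dx": 0,"dy": 0,"dz": 0,"rx": 0.12,"ry": -0.31,"rz": 0,"grip": 20},{"dx": 0,"dy": 0,"dz": 0,"rx": 0.12,"ry": -0.31,"rz": 0,"grip": 20},{"dx": 0,"dy": 0,"dz": 0,"rx": 0.12,"ry": -0.31,"rz": 0,"grip": 20},{"dx": 0,"dy": 0,"dz": 0,"rx": 0.12,"ry": -0.31,"rz": 0,"grip": 20},{"dx": 0,"dy": 0,"dz": 0,"rx": 0.12,"ry": -0.31,"rz": 0,"grip": 20},{"dx": 0,"dy": 0,"dz": 0,"rx": 0,"ry": 0,"rz": 0,"grip": 20}])

```text
t: 9.52
ee_pos: [502.6, 249.5, 105.5]
eef_rot: [[-0.363, 0.859, 0.36], [-0.139, 0.332, -0.933], [-0.921, -0.389, -0.001]]
contact_force: [-0.5, 0.2, -2.1]
width: 30.1
```

```bash
python3 - <<'E'
from fit import *
C=pts(k=1)
for c in C+[np.vstack(C)]:
    c=c[c[:,2]>20]
    x,e,T=fit(c,[480,240,85,.37,0.3]); print(len(c),x[:3],np.degrees(x[3:]),e,T[:,2])
o=ctrl.get_obs(); print(o['t'],o['ee_pos'],o['eef_rot'][:,1],o['joint_pos'])
E
```

```text
241 [482.07  240.537  76.602] [22.137 17.988] 0.7399782442024048 [0.286 0.116 0.951]
132 [478.942 238.691  76.57 ] [20.599 19.727] 1.0567948921888588 [0.316 0.119 0.941]
373 [481.971 240.017  76.436] [21.561 18.089] 0.9257607529055889 [0.289 0.114 0.951]
9.7167 [503.955 249.869 107.404] [ 0.86   0.332 -0.387] [ 0.117  0.287  2.443  2.808  0.779 -1.428]
```

move_arm(increments=[{"dx": 0.1,"dy": 0.18,"dz": -0.3,"rx": 0,"ry": 0,"rz": 0,"grip": 20},{"dx": 0.1,"dy": 0.18,"dz": -0.4,"rx": 0,"ry": 0,"rz": 0,"grip": 20},{"dx": 0.1,"dy": 0.18,"dz": -0.4,"rx": 0,"ry": 0,"rz": 0,"grip": 20},{"dx": 0.1,"dy": 0.18,"dz": -0.4,"rx": 0,"ry": 0,"rz": 0,"grip": 20},{"dx": 0,"dy": 0,"dz": -0.3,"rx": 0,"ry": 0,"rz": 0,"grip": 20},{"dx": 0,"dy": 0,"dz": -0.2,"rx": 0,"ry": 0,"rz": 0,"grip": 20},{"dx": 0,"dy": 0,"dz": 0,"rx": 0,"ry": 0,"rz": 0,"grip": 20},{"dx": 0,"dy": 0,"dz": 0,"rx": 0,"ry": 0,"rz": 0,"grip": 20}])

```text
t: 10.38
ee_pos: [513.7, 267.8, 57.2]
eef_rot: [[-0.361, 0.86, 0.36], [-0.139, 0.333, -0.933], [-0.922, -0.387, -0.001]]
contact_force: [-0.1, 0.3, -1.6]
width: 29.9
```

move_arm(increments=[{"dx": 0,"dy": 0,"dz": -0.1,"rx": 0,"ry": 0,"rz": 0,"grip": 20},{"dx": 0,"dy": 0,"dz": -0.1,"rx": 0,"ry": 0,"rz": 0,"grip": 20},{"dx": 0,"dy": 0,"dz": -0.1,"rx": 0,"ry": 0,"rz": 0,"grip": 20},{"dx": 0,"dy": 0,"dz": -0.1,"rx": 0,"ry": 0,"rz": 0,"grip": 20},{"dx": 0,"dy": 0,"dz": 0,"rx": 0,"ry": 0,"rz": 0,"grip": 20}], grip_force=12)

```text
t: 10.8
ee_pos: [513.4, 267.7, 46.6]
eef_rot: [[-0.362, 0.86, 0.36], [-0.139, 0.332, -0.933], [-0.922, -0.387, -0.001]]
contact_force: [-0.8, -0.4, -2.1]
width: 29.8
```

move_arm(increments=[{"dx": 0,"dy": 0,"dz": -0.06,"rx": 0,"ry": 0,"rz": 0,"grip": 20},{"dx": -0.08,"dy": -0.03,"dz": -0.06,"rx": 0,"ry": 0,"rz": 0,"grip": 20},{"dx": -0.08,"dy": -0.03,"dz": -0.05,"rx": 0,"ry": 0,"rz": 0,"grip": 20},{"dx": -0.08,"dy": -0.03,"dz": -0.05,"rx": 0,"ry": 0,"rz": 0,"grip": 20},{"dx": -0.08,"dy": -0.03,"dz": -0.03,"rx": 0,"ry": 0,"rz": 0,"grip": 20},{"dx": -0.08,"dy": -0.03,"dz": -0.03,"rx": 0,"ry": 0,"rz": 0,"grip": 20},{"dx": -0.08,"dy": -0.03,"dz": -0.01,"rx": 0,"ry": 0,"rz": 0,"grip": 20},{"dx": 0,"dy": 0,"dz": 0,"rx": 0,"ry": 0,"rz": 0,"grip": 20}])

```text
t: 11.47
ee_pos: [501.1, 263.0, 39.7]
eef_rot: [[-0.361, 0.86, 0.36], [-0.139, 0.332, -0.933], [-0.922, -0.387, -0.001]]
contact_force: [-0.5, 0.1, 4.3]
width: 30.1
```

```bash
python3 - <<'E'
from fit import *
C=pts(k=1)
for c in C+[np.vstack(C)]:
    c=c[c[:,2]>15]
    x,e,T=fit(c,[490,259,10,.37,0.05]); print(len(c),x[:3],np.degrees(x[3:]),e,T[:,2])
o=ctrl.get_obs(); print(o['t'],o['ee_pos'],o['contact_force'],o['moment'])
E
```

```text
141 [490.326 258.209  10.137] [22.285  0.935] 0.6227749764928578 [0.015 0.006 1.   ]
136 [487.978 255.871   8.113] [29.966  2.076] 0.9462973917405968 [0.031 0.018 0.999]
277 [490.038 257.349   9.262] [24.072  1.119] 0.8902914576315055 [0.018 0.008 1.   ]
11.6667 [501.174 263.114  39.731] [-2.108 -2.343  5.934] [-0.044 -0.213 -0.252]
```

Now upright to about 1° and standing on the tile centre with a light press. Releasing and backing off along the finger direction.

move_arm(increments=[{"dx": 0,"dy": 0,"dz": 0,"rx": 0,"ry": 0,"rz": 0,"grip": 34},{"dx": 0,"dy": 0,"dz": 0,"rx": 0,"ry": 0,"rz": 0,"grip": 50},{"dx": 0,"dy": 0,"dz": 0,"rx": 0,"ry": 0,"rz": 0,"grip": 60},{"dx": 0,"dy": 0,"dz": 0,"rx": 0,"ry": 0,"rz": 0,"grip": 60},{"dx": 0,"dy": 0,"dz": 0,"rx": 0,"ry": 0,"rz": 0,"grip": 60}])

```text
t: 12.08
ee_pos: [501.3, 263.3, 39.5]
eef_rot: [[-0.362, 0.86, 0.36], [-0.139, 0.332, -0.933], [-0.922, -0.388, -0.001]]
contact_force: [-0.5, 0.8, -0.8]
width: 58.4
```

move_arm(increments=[{"dx": -0.17,"dy": -0.07,"dz": 0.08,"rx": 0,"ry": 0,"rz": 0,"grip": 60},{"dx": -0.34,"dy": -0.13,"dz": 0.16,"rx": 0,"ry": 0,"rz": 0,"grip": 60},{"dx": -0.5,"dy": -0.2,"dz": 0.24,"rx": 0,"ry": 0,"rz": 0,"grip": 60},{"dx": -0.5,"dy": -0.2,"dz": 0.24,"rx": 0,"ry": 0,"rz": 0,"grip": 60},{"dx": -0.5,"dy": -0.2,"dz": 0.24,"rx": 0,"ry": 0,"rz": 0,"grip": 60},{"dx": -0.5,"dy": -0.2,"dz": 0.4,"rx": 0,"ry": 0,"rz": 0,"grip": 60},{"dx": -0.3,"dy": -0.12,"dz": 0.6,"rx": 0,"ry": 0,"rz": 0,"grip": 60},{"dx": 0,"dy": 0,"dz": 0.8,"rx": 0,"ry": 0,"rz": 0,"grip": 60}])

```text
t: 12.75
ee_pos: [440.4, 241.5, 104.2]
eef_rot: [[-0.361, 0.862, 0.356], [-0.138, 0.328, -0.934], [-0.922, -0.387, 0.001]]
contact_force: [1.0, -0.2, 0.8]
width: 59.9
```

```bash
python3 - <<'E'
from fit import *
C=pts()
for c in C+[np.vstack(C)]:
    c=c[c[:,2]>15]
    x,e,T=fit(c,[490,259,10,.37,0.05]); print(len(c),x[:3],np.degrees(x[3:]),e,T[:,2])
o=ctrl.get_obs(); print(o['t'],o['ee_pos'],o['eef_rot'],o['contact_force'],o['joint_pos'])
E
```

```text
151 [490.219 257.665   9.682] [21.269  0.211] 0.7571127418889461 [0.003 0.001 1.   ]
129 [489.421 257.532   9.097] [22.023  0.721] 0.6091386033136068 [0.012 0.005 1.   ]
252 [489.831 256.714   8.508] [22.337 -0.195] 1.0850465689512383 [-0.003 -0.001  1.   ]
243 [489.576 257.087   8.32 ] [20.192 -0.363] 1.2525034586504376 [-0.006 -0.002  1.   ]
775 [489.747 257.012   8.89 ] [20.626  0.194] 1.0332589574132065 [0.003 0.001 1.   ]
13.15 [438.994 242.109 102.387] [[-0.364  0.86   0.358]
 [-0.139  0.33  -0.934]
 [-0.921 -0.389 -0.   ]] [-0.21  -0.379 -0.33 ] [ 0.121  0.242  2.578  2.842  0.861 -1.469]
```

Meter stands at (490,257.5), tilt under 1°, so step 1 is done. The elbow is near its range limit, so I'll rise and swing the tool back to vertical above the meter.

move_arm(increments=[{"dx": 0,"dy": 0,"dz": 0.4,"rx": -0.1,"ry": 0.26,"rz": 0,"grip": 60},{"dx": 0,"dy": 0,"dz": 0.5,"rx": -0.2,"ry": 0.52,"rz": 0,"grip": 60},{"dx": 0,"dy": 0,"dz": 0.6,"rx": -0.3,"ry": 0.78,"rz": 0,"grip": 60},{"dx": 0,"dy": 0,"dz": 0.6,"rx": -0.3,"ry": 0.78,"rz": 0,"grip": 60},{"dx": 0.1,"dy": 0.03,"dz": 0.6,"rx": -0.3,"ry": 0.78,"rz": 0,"grip": 60},{"dx": 0.1,"dy": 0.03,"dz": 0.3,"rx": -0.3,"ry": 0.78,"rz": 0,"grip": 60},{"dx": 0.2,"dy": 0.05,"dz": 0,"rx": -0.3,"ry": 0.78,"rz": 0,"grip": 60},{"dx": 0.2,"dy": 0.05,"dz": 0,"rx": -0.3,"ry": 0.78,"rz": 0,"grip": 60}])

```text
t: 13.82
ee_pos: [433.3, 271.8, 136.7]
eef_rot: [[-0.599, 0.682, 0.42], [-0.22, 0.364, -0.905], [-0.77, -0.634, -0.068]]
contact_force: [-0.1, 1.1, -1.2]
width: 60.0
```

move_arm(increments=[{"dx": 0.25,"dy": 0.08,"dz": 0,"rx": -0.3,"ry": 0.78,"rz": 0,"grip": 60},{"dx": 0.25,"dy": 0.08,"dz": 0,"rx": -0.3,"ry": 0.78,"rz": 0,"grip": 60},{"dx": 0.25,"dy": 0.08,"dz": 0,"rx": -0.3,"ry": 0.78,"rz": 0,"grip": 60},{"dx": 0.25,"dy": 0.08,"dz": 0,"rx": -0.3,"ry": 0.78,"rz": 0,"grip": 60},{"dx": 0.25,"dy": 0.08,"dz": 0,"rx": -0.3,"ry": 0.78,"rz": 0,"grip": 60},{"dx": 0.2,"dy": 0.08,"dz": 0,"rx": -0.3,"ry": 0.78,"rz": 0,"grip": 60},{"dx": 0,"dy": 0,"dz": 0,"rx": -0.2,"ry": 0.52,"rz": 0,"grip": 60},{"dx": 0,"dy": 0,"dz": 0,"rx": 0,"ry": 0,"rz": 0,"grip": 60}])

```text
t: 14.48
ee_pos: [449.0, 291.2, 139.7]
eef_rot: [[-0.775, 0.469, 0.424], [-0.291, 0.331, -0.898], [-0.562, -0.819, -0.12]]
contact_force: [0.3, 0.5, 0.3]
width: 60.2
```

```bash
python3 - <<'E'
from h import *
from scipy.spatial.transform import Rotation as Rn
o=ctrl.get_obs(); print(o['t'],o['ee_pos'],o['eef_rot'],o['joint_pos'],o['joint_vel'])
a=np.radians(21); R=np.c_[[-np.cos(a),-np.sin(a),0],[0,0,-1],[np.sin(a),-np.cos(a),0]]
print('turn units',np.degrees(Rn.from_matrix(R@o['eef_rot'].T).as_rotvec())/6)
print('shift units',(np.array([490,257.5,150])-o['ee_pos'])/25)
E
```

```text
14.4833 [448.972 291.197 139.744] [[-0.775  0.469  0.424]
 [-0.291  0.331 -0.898]
 [-0.562 -0.819 -0.12 ]] [ 0.219 -0.106  2.259  0.514  0.467  0.984] [-0.004 -0.016  0.069  0.214 -0.094 -0.24 ]
turn units [-3.28   4.834 -0.347]
shift units [ 1.641 -1.348  0.41 ]
```

move_arm(increments=[{"dx": 0,"dy": 0,"dz": 0.2,"rx": -0.41,"ry": 0.6,"rz": -0.04,"grip": 60},{"dx": 0,"dy": 0,"dz": 0.2,"rx": -0.41,"ry": 0.6,"rz": -0.04,"grip": 60},{"dx": 0,"dy": 0,"dz": 0.2,"rx": -0.41,"ry": 0.6,"rz": -0.04,"grip": 60},{"dx": 0,"dy": 0,"dz": 0.2,"rx": -0.41,"ry": 0.6,"rz": -0.04,"grip": 60},{"dx": 0,"dy": 0,"dz": 0,"rx": -0.41,"ry": 0.6,"rz": -0.04,"grip": 60},{"dx": 0,"dy": 0,"dz": 0,"rx": -0.41,"ry": 0.6,"rz": -0.04,"grip": 60},{"dx": 0,"dy": 0,"dz": 0,"rx": -0.41,"ry": 0.6,"rz": -0.04,"grip": 60},{"dx": 0,"dy": 0,"dz": 0,"rx": -0.41,"ry": 0.6,"rz": -0.04,"grip": 60}])

```text
t: 15.15
ee_pos: [446.1, 291.8, 158.0]
eef_rot: [[-0.931, -0.001, 0.364], [-0.364, 0.003, -0.931], [0.0, -1.0, -0.003]]
contact_force: [0.9, -0.0, -0.5]
width: 60.0
```

```bash
cat > tgt.py <<'E'
import sys
from h import *
from scipy.spatial.transform import Rotation as Rn
def go(T,yaw=21):
    o=ctrl.get_obs(); print(o['t'],o['ee_pos'],o['eef_rot'][:,1],o['joint_pos'],o['contact_force'])
    a=np.radians(yaw); R=np.c_[[-np.cos(a),-np.sin(a),0],[0,0,-1],[np.sin(a),-np.cos(a),0]]
    print('turn units',np.degrees(Rn.from_matrix(R@o['eef_rot'].T).as_rotvec())/6)
    print('shift units',(np.array(T)-o['ee_pos'])/25)
E
python3 - <<'E'
from fit import *
from tgt import go
C=pts()
for c in C+[np.vstack(C)]:
    c=c[c[:,2]>15]
    x,e,T=fit(c,[490,257.5,10,.37,0.02]); print(len(c),x[:3],np.degrees(x[3:]),e)
go([490,257.5,150])
E
```

```text
323 [501.417 128.812  17.778] [  5853.67  -28882.904] 243.89057740996466
246 [489.704 256.792   8.056] [20.685 -0.297] 1.0490801699319974
203 [488.415 256.731   8.354] [24.186  0.364] 1.184017280926712
772 [504.663 135.797  32.36 ] [98.833 76.784] 31.11564780616281
15.55 [447.155 291.048 159.713] [ 0.006  0.003 -1.   ] [0.354 0.171 1.789 0.001 1.176 1.554] [-0.582  1.716  0.216]
turn units [-0.032  0.056 -0.035]
shift units [ 1.714 -1.342 -0.389]
```

move_arm(increments=[{"dx": 0.3,"dy": -0.24,"dz": -0.1,"rx": -0.03,"ry": 0.05,"rz": -0.03,"grip": 60},{"dx": 0.4,"dy": -0.31,"dz": -0.1,"rx": 0,"ry": 0,"rz": 0,"grip": 60},{"dx": 0.4,"dy": -0.32,"dz": -0.1,"rx": 0,"ry": 0,"rz": 0,"grip": 60},{"dx": 0.4,"dy": -0.32,"dz": -0.1,"rx": 0,"ry": 0,"rz": 0,"grip": 60},{"dx": 0.2,"dy": -0.16,"dz": 0,"rx": 0,"ry": 0,"rz": 0,"grip": 60},{"dx": 0,"dy": 0,"dz": 0,"rx": 0,"ry": 0,"rz": 0,"grip": 60},{"dx": 0,"dy": 0,"dz": 0,"rx": 0,"ry": 0,"rz": 0,"grip": 60}])

```text
t: 16.13
ee_pos: [491.0, 257.0, 149.9]
eef_rot: [[-0.934, 0.0, 0.357], [-0.357, -0.001, -0.934], [-0.0, -1.0, 0.001]]
contact_force: [0.3, 0.0, -0.4]
width: 59.8
```

```bash
python3 - <<'E'
from h import *
from tgt import go
p=shot('side'); cv2.imwrite('pics/s3.png',cv2.resize(p['pixels'][100:250,230:400,::-1],None,fx=4,fy=4))
go([489.7,257.3,76])
E
```

```text
16.1833 [490.629 257.359 150.015] [ 0.    -0.001 -1.   ] [ 0.269  0.231  1.738 -0.001  1.172  1.474] [0.114 0.3   0.383]
turn units [0.006 0.004 0.005]
shift units [-0.037 -0.002 -2.961]
```

View pics/s3.png

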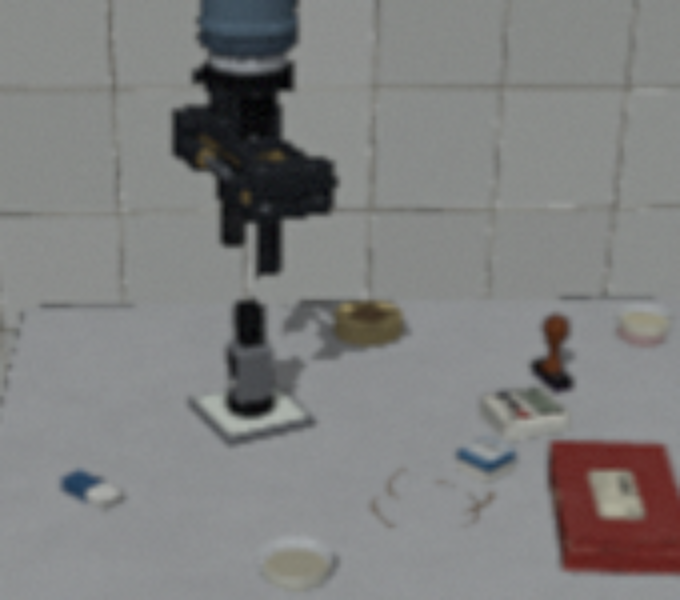

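The meter stands upright on the tile at (250,360) in the crop, with the jaws right above. Descending and gripping.

move_arm(increments=[{"dx": -0.03,"dy": 0,"dz": -0.3,"rx": 0,"ry": 0,"rz": 0,"grip": 60},{"dx": 0,"dy": 0,"dz": -0.6,"rx": 0,"ry": 0,"rz": 0,"grip": 60},{"dx": 0,"dy": 0,"dz": -0.7,"rx": 0,"ry": 0,"rz": 0,"grip": 60},{"dx": 0,"dy": 0,"dz": -0.7,"rx": 0,"ry": 0,"rz": 0,"grip": 60},{"dx": 0,"dy": 0,"dz": -0.5,"rx": 0,"ry": 0,"rz": 0,"grip": 60},{"dx": 0,"dy": 0,"dz": -0.16,"rx": 0,"ry": 0,"rz": 0,"grip": 60},{"dx": 0,"dy": 0,"dz": 0,"rx": 0,"ry": 0,"rz": 0,"grip": 60},{"dx": 0,"dy": 0,"dz": 0,"rx": 0,"ry": 0,"rz": 0,"grip": 60}])

```text
t: 16.85
ee_pos: [490.0, 257.8, 76.4]
eef_rot: [[-0.933, 0.001, 0.359], [-0.359, -0.001, -0.933], [-0.001, -1.0, 0.001]]
contact_force: [0.4, 0.9, 0.4]
width: 60.1
```

move_arm(increments=[{"dx": 0,"dy": 0,"dz": 0,"rx": 0,"ry": 0,"rz": 0,"grip": 40},{"dx": 0,"dy": 0,"dz": 0,"rx": 0,"ry": 0,"rz": 0,"grip": 30},{"dx": 0,"dy": 0,"dz": 0,"rx": 0,"ry": 0,"rz": 0,"grip": 24},{"dx": 0,"dy": 0,"dz": 0,"rx": 0,"ry": 0,"rz": 0,"grip": 18},{"dx": 0,"dy": 0,"dz": 0,"rx": 0,"ry": 0,"rz": 0,"grip": 12},{"dx": 0,"dy": 0,"dz": 0,"rx": 0,"ry": 0,"rz": 0,"grip": 12},{"dx": 0,"dy": 0,"dz": 0,"rx": 0,"ry": 0,"rz": 0,"grip": 12}], grip_force=25)

```text
t: 17.43
ee_pos: [490.0, 257.6, 76.3]
eef_rot: [[-0.934, 0.001, 0.358], [-0.358, -0.0, -0.934], [-0.001, -1.0, 0.001]]
contact_force: [0.1, 0.3, -0.2]
width: 21.7
```

move_arm(increments=[{"dx": 0,"dy": 0,"dz": 0.1,"rx": 0,"ry": 0,"rz": 0,"grip": 12},{"dx": 0,"dy": 0,"dz": 0.3,"rx": 0,"ry": 0,"rz": 0,"grip": 12},{"dx": 0,"dy": 0,"dz": 0.5,"rx": 0,"ry": 0,"rz": 0,"grip": 12},{"dx": 0,"dy": 0,"dz": 0.6,"rx": 0,"ry": 0,"rz": 0,"grip": 12},{"dx": 0,"dy": -0.1,"dz": 0.6,"rx": 0,"ry": 0,"rz": 0,"grip": 12},{"dx": 0,"dy": -0.3,"dz": 0.5,"rx": 0,"ry": 0,"rz": 0,"grip": 12},{"dx": 0.05,"dy": -0.5,"dz": 0.3,"rx": 0,"ry": 0,"rz": 0,"grip": 12},{"dx": 0.06,"dy": -0.6,"dz": 0.1,"rx": 0,"ry": 0,"rz": 0,"grip": 12}])

```text
t: 18.1
ee_pos: [493.5, 219.6, 153.5]
eef_rot: [[-0.933, 0.004, 0.36], [-0.36, -0.0, -0.933], [-0.004, -1.0, 0.002]]
contact_force: [0.6, -0.3, -1.9]
width: 22.0
```

move_arm(increments=[{"dx": 0.06,"dy": -0.6,"dz": 0,"rx": 0,"ry": 0,"rz": 0,"grip": 12},{"dx": 0.06,"dy": -0.6,"dz": 0,"rx": 0,"ry": 0,"rz": 0,"grip": 12},{"dx": 0.06,"dy": -0.6,"dz": 0,"rx": 0,"ry": 0,"rz": 0,"grip": 12},{"dx": 0.06,"dy": -0.6,"dz": 0,"rx": 0,"ry": 0,"rz": 0,"grip": 12},{"dx": 0.06,"dy": -0.6,"dz": 0,"rx": 0,"ry": 0,"rz": 0,"grip": 12},{"dx": 0.06,"dy": -0.6,"dz": 0,"rx": 0,"ry": 0,"rz": 0,"grip": 12},{"dx": 0.06,"dy": -0.6,"dz": 0,"rx": 0,"ry": 0,"rz": 0,"grip": 12},{"dx": 0.06,"dy": -0.6,"dz": 0,"rx": 0,"ry": 0,"rz": 0,"grip": 12}])

```text
t: 18.77
ee_pos: [504.4, 98.3, 151.5]
eef_rot: [[-0.934, 0.001, 0.358], [-0.358, -0.001, -0.934], [-0.0, -1.0, 0.001]]
contact_force: [0.6, 0.1, -1.6]
width: 22.1
```

move_arm(increments=[{"dx": 0.08,"dy": -0.6,"dz": 0,"rx": 0,"ry": 0,"rz": 0,"grip": 12},{"dx": 0.08,"dy": -0.6,"dz": 0,"rx": 0,"ry": 0,"rz": 0,"grip": 12},{"dx": 0.08,"dy": -0.6,"dz": 0,"rx": 0,"ry": 0,"rz": 0,"grip": 12},{"dx": 0.08,"dy": -0.6,"dz": 0,"rx": 0,"ry": 0,"rz": 0,"grip": 12},{"dx": 0.08,"dy": -0.5,"dz": 0,"rx": 0,"ry": 0,"rz": 0,"grip": 12},{"dx": 0.02,"dy": -0.4,"dz": 0,"rx": 0,"ry": 0,"rz": 0,"grip": 12},{"dx": 0,"dy": -0.2,"dz": 0,"rx": 0,"ry": 0,"rz": 0,"grip": 12},{"dx": 0,"dy": 0,"dz": 0,"rx": 0,"ry": 0,"rz": 0,"grip": 12}])

```text
t: 19.43
ee_pos: [515.0, 11.4, 151.2]
eef_rot: [[-0.934, 0.001, 0.357], [-0.357, -0.001, -0.934], [-0.001, -1.0, 0.001]]
contact_force: [0.3, 0.8, -1.6]
width: 21.8
```

```bash
python3 - <<'E'
from fit import *
from tgt import go
C=pts()
for c in C+[np.vstack(C)]:
    c=c[c[:,2]>35]
    x,e,T=fit(c,[515,12,90,.37,0.02]); print(len(c),x[:3],np.degrees(x[3:]),e)
p=shot('side'); print([(d['p'],d['at']) for d in ctrl.landmark_of(p,'dish')])
cv2.imwrite('pics/s4.png',cv2.resize(p['pixels'][150:280,230:400,::-1],None,fx=4,fy=4))
go([515.3,12.5,120])
E
```

```text
323 [514.291  12.082  83.223] [22.351  0.123] 0.8065557916809034
323 [514.291  12.082  83.223] [22.351  0.123] 0.8065557916809034
[(0.52, [516.6, 16.1, -2.8])]
19.9333 [515.096  12.91  151.14 ] [ 0.001 -0.001 -1.   ] [-0.205  0.147  1.836 -0.001  1.158  0.998] [ 0.486 -0.139 -1.948]
turn units [ 0.007  0.009 -0.008]
shift units [ 0.008 -0.016 -1.246]
```

View pics/s4.png

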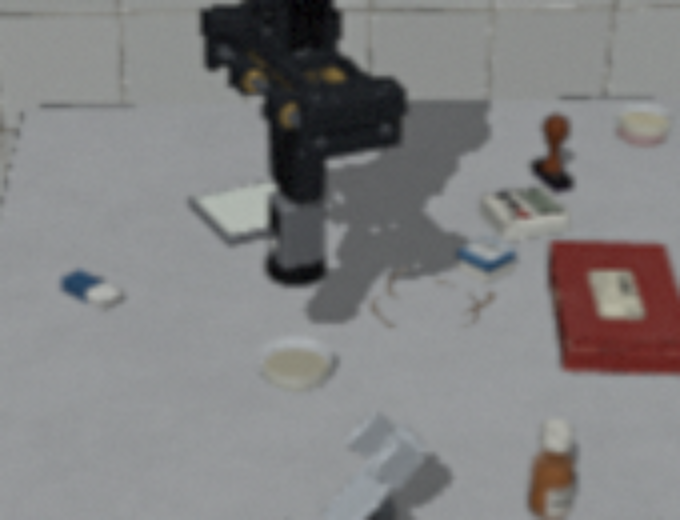

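The meter hangs upright over the dish (dish at (298,363), foot at (297,270) in the crop). Lowering 30 mm and holding.

move_arm(increments=[{"dx": 0.01,"dy": 0.01,"dz": -0.1,"rx": 0,"ry": 0,"rz": 0,"grip": 12},{"dx": 0,"dy": 0,"dz": -0.2,"rx": 0,"ry": 0,"rz": 0,"grip": 12},{"dx": 0,"dy": 0,"dz": -0.25,"rx": 0,"ry": 0,"rz": 0,"grip": 12},{"dx": 0,"dy": 0,"dz": -0.25,"rx": 0,"ry": 0,"rz": 0,"grip": 12},{"dx": 0,"dy": 0,"dz": -0.2,"rx": 0,"ry": 0,"rz": 0,"grip": 12},{"dx": 0,"dy": 0,"dz": -0.15,"rx": 0,"ry": 0,"rz": 0,"grip": 12},{"dx": 0,"dy": 0,"dz": -0.05,"rx": 0,"ry": 0,"rz": 0,"grip": 12},{"dx": 0,"dy": 0,"dz": 0,"rx": 0,"ry": 0,"rz": 0,"grip": 12}])

```text
t: 20.6
ee_pos: [515.0, 12.8, 120.6]
eef_rot: [[-0.934, -0.0, 0.358], [-0.358, -0.001, -0.934], [0.0, -1.0, 0.0]]
contact_force: [0.8, -0.0, -1.9]
width: 21.6
```

```bash
python3 - <<'E'
from fit import *
from tgt import go
C=pts()
for c in C+[np.vstack(C)]:
    c=c[c[:,2]>30]
    x,e,T=fit(c,[515,12,53,.37,0.02]); print(len(c),x[:3],np.degrees(x[3:]),e)
for n in('top','side'):
    p=shot(n)
    print([(d['p'],d['at']) for d in ctrl.landmark_of(p,'dish')])
go([515.3,12.5,120])
E
```

```text
270 [515.377  11.717  53.719] [23.188 -0.583] 0.8896505694283565
288 [515.418  11.481  53.422] [22.63 -0.37] 0.8099986483947106
558 [515.401  11.59   53.49 ] [22.904 -0.446] 0.8560426214197694
[(0.38, [516.8, 13.2, 1.1])]
[(0.72, [514.1, 13.3, -2.4])]
21.2 [515.393  12.792 121.249] [ 0.001 -0.001 -1.   ] [-0.205  0.19   1.855 -0.001  1.095  0.999] [ 0.086  0.135 -1.26 ]
turn units [ 0.007  0.01  -0.001]
shift units [-0.004 -0.012 -0.05 ]
```

move_arm(increments=[{"dx": 0,"dy": 0,"dz": 0,"rx": 0,"ry": 0,"rz": 0,"grip": 12},{"dx": 0,"dy": 0,"dz": 0,"rx": 0,"ry": 0,"rz": 0,"grip": 12},{"dx": 0,"dy": 0,"dz": 0,"rx": 0,"ry": 0,"rz": 0,"grip": 12},{"dx": 0,"dy": 0,"dz": 0,"rx": 0,"ry": 0,"rz": 0,"grip": 12},{"dx": 0,"dy": 0,"dz": 0,"rx": 0,"ry": 0,"rz": 0,"grip": 12},{"dx": 0,"dy": 0,"dz": 0,"rx": 0,"ry": 0,"rz": 0,"grip": 12},{"dx": 0,"dy": 0,"dz": 0,"rx": 0,"ry": 0,"rz": 0,"grip": 12},{"dx": 0,"dy": 0,"dz": 0,"rx": 0,"ry": 0,"rz": 0,"grip": 12}])

```text
t: 21.87
ee_pos: [515.3, 12.8, 121.1]
eef_rot: [[-0.934, 0.001, 0.358], [-0.358, -0.001, -0.934], [-0.001, -1.0, 0.001]]
contact_force: [-0.6, -1.3, -2.1]
width: 21.7
```

move_arm(increments=[{"dx": 0,"dy": 0,"dz": 0,"rx": 0,"ry": 0,"rz": 0,"grip": 12},{"dx": 0,"dy": 0,"dz": 0,"rx": 0,"ry": 0,"rz": 0,"grip": 12},{"dx": 0,"dy": 0,"dz": 0,"rx": 0,"ry": 0,"rz": 0,"grip": 12},{"dx": 0,"dy": 0,"dz": 0,"rx": 0,"ry": 0,"rz": 0,"grip": 12},{"dx": 0,"dy": 0,"dz": 0,"rx": 0,"ry": 0,"rz": 0,"grip": 12},{"dx": 0,"dy": 0,"dz": 0,"rx": 0,"ry": 0,"rz": 0,"grip": 12},{"dx": 0,"dy": 0,"dz": 0,"rx": 0,"ry": 0,"rz": 0,"grip": 12},{"dx": 0,"dy": 0,"dz": 0,"rx": 0,"ry": 0,"rz": 0,"grip": 12}])

```text
t: 22.53
ee_pos: [515.4, 12.8, 121.2]
eef_rot: [[-0.934, 0.001, 0.359], [-0.359, -0.001, -0.934], [-0.001, -1.0, 0.001]]
contact_force: [-0.2, -0.1, -2.3]
width: 21.7
```

move_arm(increments=[{"dx": 0,"dy": 0,"dz": 0,"rx": 0,"ry": 0,"rz": 0,"grip": 12},{"dx": 0,"dy": 0,"dz": 0,"rx": 0,"ry": 0,"rz": 0,"grip": 12},{"dx": 0,"dy": 0,"dz": 0,"rx": 0,"ry": 0,"rz": 0,"grip": 12},{"dx": 0,"dy": 0,"dz": 0,"rx": 0,"ry": 0,"rz": 0,"grip": 12},{"dx": 0,"dy": 0,"dz": 0,"rx": 0,"ry": 0,"rz": 0,"grip": 12},{"dx": 0,"dy": 0,"dz": 0,"rx": 0,"ry": 0,"rz": 0,"grip": 12},{"dx": 0,"dy": 0,"dz": 0,"rx": 0,"ry": 0,"rz": 0,"grip": 12},{"dx": 0,"dy": 0,"dz": 0,"rx": 0,"ry": 0,"rz": 0,"grip": 12}])

```text
t: 23.2
ee_pos: [515.4, 12.8, 121.1]
eef_rot: [[-0.934, 0.001, 0.359], [-0.359, -0.001, -0.934], [-0.001, -1.0, 0.001]]
contact_force: [0.1, 1.1, -2.5]
width: 21.8
```

Held for over 2 s, and the fit puts the window about 40 mm above the dish and within 2 mm of its axis. Returning to the tile.

move_arm(increments=[{"dx": 0,"dy": 0,"dz": 0.15,"rx": 0,"ry": 0,"rz": 0,"grip": 12},{"dx": 0,"dy": 0,"dz": 0.3,"rx": 0,"ry": 0,"rz": 0,"grip": 12},{"dx": 0,"dy": 0,"dz": 0.35,"rx": 0,"ry": 0,"rz": 0,"grip": 12},{"dx": 0,"dy": 0.1,"dz": 0.25,"rx": 0,"ry": 0,"rz": 0,"grip": 12},{"dx": 0,"dy": 0.25,"dz": 0.15,"rx": 0,"ry": 0,"rz": 0,"grip": 12},{"dx": -0.04,"dy": 0.4,"dz": 0,"rx": 0,"ry": 0,"rz": 0,"grip": 12},{"dx": -0.06,"dy": 0.5,"dz": 0,"rx": 0,"ry": 0,"rz": 0,"grip": 12},{"dx": -0.06,"dy": 0.6,"dz": 0,"rx": 0,"ry": 0,"rz": 0,"grip": 12}])

```text
t: 23.87
ee_pos: [510.9, 60.2, 151.0]
eef_rot: [[-0.934, 0.001, 0.358], [-0.358, -0.001, -0.934], [-0.0, -1.0, 0.001]]
contact_force: [0.7, 0.2, -2.6]
width: 21.8
```

move_arm(increments=[{"dx": -0.06,"dy": 0.6,"dz": 0,"rx": 0,"ry": 0,"rz": 0,"grip": 12},{"dx": -0.06,"dy": 0.6,"dz": 0,"rx": 0,"ry": 0,"rz": 0,"grip": 12},{"dx": -0.06,"dy": 0.6,"dz": 0,"rx": 0,"ry": 0,"rz": 0,"grip": 12},{"dx": -0.06,"dy": 0.6,"dz": 0,"rx": 0,"ry": 0,"rz": 0,"grip": 12},{"dx": -0.06,"dy": 0.6,"dz": 0,"rx": 0,"ry": 0,"rz": 0,"grip": 12},{"dx": -0.06,"dy": 0.6,"dz": 0,"rx": 0,"ry": 0,"rz": 0,"grip": 12},{"dx": -0.06,"dy": 0.6,"dz": 0,"rx": 0,"ry": 0,"rz": 0,"grip": 12},{"dx": -0.06,"dy": 0.6,"dz": 0,"rx": 0,"ry": 0,"rz": 0,"grip": 12}])

```text
t: 24.53
ee_pos: [498.2, 181.0, 150.6]
eef_rot: [[-0.933, -0.0, 0.359], [-0.359, -0.001, -0.933], [0.0, -1.0, 0.0]]
contact_force: [0.2, 0.2, -1.8]
width: 22.0
```

move_arm(increments=[{"dx": -0.06,"dy": 0.6,"dz": 0,"rx": 0,"ry": 0,"rz": 0,"grip": 12},{"dx": -0.06,"dy": 0.6,"dz": 0,"rx": 0,"ry": 0,"rz": 0,"grip": 12},{"dx": -0.06,"dy": 0.6,"dz": 0,"rx": 0,"ry": 0,"rz": 0,"grip": 12},{"dx": -0.06,"dy": 0.6,"dz": 0,"rx": 0,"ry": 0,"rz": 0,"grip": 12},{"dx": -0.06,"dy": 0.4,"dz": 0,"rx": 0,"ry": 0,"rz": 0,"grip": 12},{"dx": -0.04,"dy": 0.3,"dz": 0,"rx": 0,"ry": 0,"rz": 0,"grip": 12},{"dx": 0,"dy": 0.1,"dz": 0,"rx": 0,"ry": 0,"rz": 0,"grip": 12},{"dx": 0,"dy": 0,"dz": 0,"rx": 0,"ry": 0,"rz": 0,"grip": 12}])

```text
t: 25.2
ee_pos: [490.4, 259.7, 150.9]
eef_rot: [[-0.933, 0.001, 0.36], [-0.36, -0.001, -0.933], [-0.0, -1.0, 0.001]]
contact_force: [0.1, 0.3, -1.1]
width: 21.7
```

```bash
python3 - <<'E'
from tgt import go
go([490.8,259,76.3])
E
```

```text
25.2 [490.447 259.655 150.91 ] [ 0.001 -0.001 -1.   ] [ 0.274  0.232  1.735 -0.001  1.174  1.477] [ 0.13   0.327 -1.15 ]
turn units [ 0.009  0.005 -0.012]
shift units [ 0.014 -0.026 -2.984]
```

move_arm(increments=[{"dx": 0.01,"dy": -0.02,"dz": -0.3,"rx": 0,"ry": 0,"rz": 0,"grip": 12},{"dx": 0,"dy": 0,"dz": -0.6,"rx": 0,"ry": 0,"rz": 0,"grip": 12},{"dx": 0,"dy": 0,"dz": -0.7,"rx": 0,"ry": 0,"rz": 0,"grip": 12},{"dx": 0,"dy": 0,"dz": -0.5,"rx": 0,"ry": 0,"rz": 0,"grip": 12},{"dx": 0,"dy": 0,"dz": -0.3,"rx": 0,"ry": 0,"rz": 0,"grip": 12},{"dx": 0,"dy": 0,"dz": -0.2,"rx": 0,"ry": 0,"rz": 0,"grip": 12},{"dx": 0,"dy": 0,"dz": -0.1,"rx": 0,"ry": 0,"rz": 0,"grip": 12},{"dx": 0,"dy": 0,"dz": -0.1,"rx": 0,"ry": 0,"rz": 0,"grip": 12}])

```text
t: 25.87
ee_pos: [491.5, 258.5, 81.3]
eef_rot: [[-0.934, 0.001, 0.358], [-0.358, -0.001, -0.934], [-0.001, -1.0, 0.001]]
contact_force: [-0.1, -0.5, -0.9]
width: 21.8
```

move_arm(increments=[{"dx": 0,"dy": 0,"dz": -0.08,"rx": 0,"ry": 0,"rz": 0,"grip": 12},{"dx": 0,"dy": 0,"dz": -0.08,"rx": 0,"ry": 0,"rz": 0,"grip": 12},{"dx": 0,"dy": 0,"dz": -0.04,"rx": 0,"ry": 0,"rz": 0,"grip": 12},{"dx": 0,"dy": 0,"dz": 0,"rx": 0,"ry": 0,"rz": 0,"grip": 12},{"dx": 0,"dy": 0,"dz": 0,"rx": 0,"ry": 0,"rz": 0,"grip": 12}])

```text
t: 26.28
ee_pos: [491.3, 258.6, 76.4]
eef_rot: [[-0.933, 0.001, 0.359], [-0.359, -0.001, -0.933], [-0.001, -1.0, 0.001]]
contact_force: [0.2, 0.1, -2.3]
width: 21.6
```

move_arm(increments=[{"dx": 0,"dy": 0,"dz": -0.03,"rx": 0,"ry": 0,"rz": 0,"grip": 12},{"dx": 0,"dy": 0,"dz": -0.03,"rx": 0,"ry": 0,"rz": 0,"grip": 12},{"dx": 0,"dy": 0,"dz": 0,"rx": 0,"ry": 0,"rz": 0,"grip": 12},{"dx": 0,"dy": 0,"dz": 0,"rx": 0,"ry": 0,"rz": 0,"grip": 12}])

```text
t: 26.62
ee_pos: [491.7, 259.0, 76.2]
eef_rot: [[-0.933, 0.002, 0.359], [-0.359, -0.0, -0.933], [-0.002, -1.0, 0.001]]
contact_force: [-3.5, 0.1, 8.9]
width: 21.7
```

In contact with the tile (9 N). Releasing and rising.

move_arm(increments=[{"dx": 0,"dy": 0,"dz": 0.03,"rx": 0,"ry": 0,"rz": 0,"grip": 12},{"dx": 0,"dy": 0,"dz": 0,"rx": 0,"ry": 0,"rz": 0,"grip": 24},{"dx": 0,"dy": 0,"dz": 0,"rx": 0,"ry": 0,"rz": 0,"grip": 36},{"dx": 0,"dy": 0,"dz": 0,"rx": 0,"ry": 0,"rz": 0,"grip": 50},{"dx": 0,"dy": 0,"dz": 0,"rx": 0,"ry": 0,"rz": 0,"grip": 60},{"dx": 0,"dy": 0,"dz": 0,"rx": 0,"ry": 0,"rz": 0,"grip": 60},{"dx": 0,"dy": 0,"dz": 0,"rx": 0,"ry": 0,"rz": 0,"grip": 60}])

```text
t: 27.2
ee_pos: [491.1, 258.5, 75.3]
eef_rot: [[-0.934, 0.001, 0.358], [-0.358, -0.001, -0.934], [-0.0, -1.0, 0.001]]
contact_force: [0.2, -0.9, -0.4]
width: 55.3
```

move_arm(increments=[{"dx": 0,"dy": 0,"dz": 0.2,"rx": 0,"ry": 0,"rz": 0,"grip": 60},{"dx": 0,"dy": 0,"dz": 0.5,"rx": 0,"ry": 0,"rz": 0,"grip": 60},{"dx": 0,"dy": 0,"dz": 0.7,"rx": 0,"ry": 0,"rz": 0,"grip": 60},{"dx": 0,"dy": 0,"dz": 0.8,"rx": 0,"ry": 0,"rz": 0,"grip": 60},{"dx": 0,"dy": 0,"dz": 0.8,"rx": 0,"ry": 0,"rz": 0,"grip": 60},{"dx": 0,"dy": 0,"dz": 0.8,"rx": 0,"ry": 0,"rz": 0,"grip": 60},{"dx": 0,"dy": 0,"dz": 0.5,"rx": 0,"ry": 0,"rz": 0,"grip": 60},{"dx": 0,"dy": 0,"dz": 0,"rx": 0,"ry": 0,"rz": 0,"grip": 60}])

```text
t: 27.87
ee_pos: [493.2, 259.2, 187.1]
eef_rot: [[-0.933, 0.008, 0.359], [-0.359, 0.001, -0.933], [-0.007, -1.0, 0.002]]
contact_force: [0.5, 0.1, 0.2]
width: 60.2
```

```bash
python3 - <<'E'
from fit import *
from tgt import go
C=pts()
for c in C:
    c=c[c[:,2]>15]
    x,e,T=fit(c,[491,259,10,.37,0.02]); print(len(c),x[:3],np.degrees(x[3:]),e)
p=shot('side')
for q in('dish','coverslips','small_bottle','tape'): print(q,[(d['p'],d['at']) for d in ctrl.landmark_of(p,q)[:1]])
cv2.imwrite('pics/s5.png',cv2.resize(p['pixels'][100:290,230:400,::-1],None,fx=3,fy=3))
go([491,259,180])
E
```

```text
241 [490.808 257.422   8.446] [21.172  0.607] 1.1367624481236192
242 [490.601 257.384   7.745] [22.919  0.522] 1.074303850536083
dish [(0.55, [513.3, 15.9, -0.7])]
coverslips []
small_bottle [(0.73, [670.1, -157.2, -0.1])]
tape [(0.46, [612.9, 434.3, 2.6])]
28.5167 [491.04  258.512 182.667] [ 0.001 -0.001 -1.   ] [ 0.271  0.193  1.711 -0.001  1.237  1.476] [-0.705  0.413 -0.282]
turn units [ 0.008  0.005 -0.001]
shift units [-0.002  0.02  -0.107]
```

View pics/s5.png

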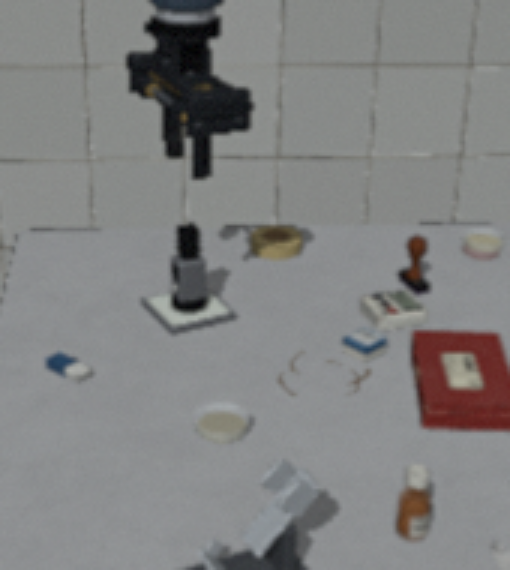

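The meter stands upright on the tile centre at (188,270) in the crop, and the gripper is clear above it. The dish at (223,422) and the other things look unmoved. Handing in.

```bash
python3 -c "
from rig import ctrl
print(ctrl.job_done())"
```

```text
the job is handed in; nothing more can be done
None
```

I did all three steps and handed the job in at about 28.5 s of the 67 s allowed; the hand-in reports no verdict.

- **Zeroing:** I lifted the meter from the rest by its barrel. It slipped about 30° in the pads on the way to the tile. I corrected this with a further wrist turn and by pivoting the foot edge on the tile. After I let go, it stood within about 2 mm of the tile's centre with under 1° of tilt.
- **Over the dish:** I took it again by the grip and held it still for over 2 s. The window was about 40 mm above the dish and within about 2 mm of its axis, tilted under 1°.
- **Back on the tile:** It stands within about 2 mm of the centre, tilted about 0.6°, and let go. The gripper is open and about 70 mm clear above it, with no contact force.

**Last checks:**
- **Dish, bottle and tape:** they are where they started, within the 4 mm measuring error.
- **Coverslip box:** the network did not find it in the last picture, but it looks unmoved there.
- **Meter height:** the last side-view fits read 8 mm instead of 10 mm, the same small side-camera offset seen earlier.

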